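# Put the spare grinding wheel away and hasp the chest

## Task

Take the larger of the two grinding wheels out of the open carton and put it away in the wooden chest: reach in under its half-open lid and lower the wheel, without dropping it, on edge into the empty groove. Then shut the lid fully with the hasp still swung up clear, and swing the hasp down flat over its staple. Leave the other wheels and everything else on the bench where they are.

Things in the scene. Friction and masses are not known exactly. Their poses are not given: they have to be found in the camera images.
- wheel_big: the wheel to put away: grey grinding wheel, 125 mm diameter, 20 mm thick, about 0.5 kg. It stands on edge in one of the carton's two grooves, upper half sticking out. Origin at its centre, 67 mm above the bench at the start; its y axis is the axle (level), so the gripper may lean any way in the wheel's own plane when it grips across the 20 mm
- wheel_small: another grinding wheel, 100 mm diameter, 20 mm thick, on edge in the carton's other groove; stays there. Origin at its centre, y axis = axle
- carton: open cardboard carton that cannot be moved, 146 (x) x 120 (y) x 70 mm tall, two 24 mm grooves along its x axis at y = +30 and -30 mm, groove floor 5 mm up, card between the grooves 50 mm high. Origin at the centre of its underside
- chest: fixed plywood chest, 180 x 292 (y) x 145 mm without lid, walls 10, floor 8; front (hasp side) faces its own -x, roughly the robot's right; hinge on top of its +x wall. Four grooves along x, 24 mm wide, 60 mm apart, between blocks with tops at z 58 mm; rails keep a wheel within 6 mm of its seat. Three hold wheels (tops 12 mm below the rim), one only a paper slip. Origin: centre of base
- lid (a joint): opening of the chest lid, rad: 0 = fully shut flat on the rim, 1.03 = the hinge's stop, where it still leans over the chest. The lid is a board 180 x 292 x 12 mm; it swings about the chest's y axis. Its stiff hinge holds it at any angle; 1 to 3 N at the free edge pushes it shut, about 6 N lifts it
- lid_hinge (a point): middle of the lid's hinge line, on the outer top edge of the back wall (chest frame: x 90, y 0, z 145 mm), at the lid's underside; turns with the lid: its -x axis runs along the lid to the free edge, its z axis is the normal of the lid's outer face
- lid_edge (a point): middle of the lid's free edge, on its outer (top) face, 180 mm from the hinge line and 12 mm above the lid's underside
- hasp (a joint): angle of the hasp relative to the lid, rad: 0 = at right angles to the lid (lid shut: hanging flat on the chest's front, staple through its slot), pi/2 = straight out in line with the lid, 3.0 = its stop, folded back over the lid. Swings about the chest's y axis; stays where left; 1 to 2 N moves it. Starts at 2.2 to 2.9
- hasp_pivot (a point): hasp's knuckle, mid free edge of the lid; turns with the hasp: its -z runs along the strap, its -x is the normal of the strap's outer face (seen when closed; the one to push on). Steel strap 44 mm wide, 95 long, 2.5 thick, slot 28 x 13 mm centred 72 mm from the knuckle; solid between knuckle and slot. 10 mm above the lid's underside, 183.5 mm from the hinge line
- staple (a point): outermost point of the staple, a fixed vertical steel loop in the middle of the chest's front, 83 mm above the bench, standing 18 mm out from the front; through the closed hasp it sticks out 14 mm
- slot1 (a point): where the centre of a 125 mm wheel is when seated in groove 1 of the chest (chest frame: x 9, y 90, z 70.5 mm); axes as the chest's
- slot2 (a point): where the centre of a 125 mm wheel is when seated in groove 2 of the chest (chest frame: x 9, y 30, z 70.5 mm); axes as the chest's
- slot3 (a point): where the centre of a 125 mm wheel is when seated in groove 3 of the chest (chest frame: x 9, y -30, z 70.5 mm); axes as the chest's
- slot4 (a point): where the centre of a 125 mm wheel is when seated in groove 4 of the chest (chest frame: x 9, y -90, z 70.5 mm); axes as the chest's
- stored_a: stored grinding wheel, 125 mm diameter, 20 mm thick, on edge in some groove of the chest; stays there. Origin at its centre, y axis = axle
- stored_b: stored grinding wheel, 125 mm diameter, 20 mm thick, on edge in some groove of the chest; stays there. Origin at its centre, y axis = axle
- stored_c: stored grinding wheel, 125 mm diameter, 20 mm thick, on edge in some groove of the chest; stays there. Origin at its centre, y axis = axle
- nut_jar: screw-top glass jar, 56 mm diameter, 75 mm tall, standing in front of the carton; not to be disturbed
- spanner: steel open-ended spanner lying flat on the bench between the chest and the carton, 180 mm long, 8 mm thick; not to be disturbed
- screwdriver: screwdriver lying on the bench in front of the chest, 200 mm long, 26 mm thick; not to be disturbed
- goggles: pair of round welding goggles without a strap, lenses up, 60 x 132 x 37 mm, lying at the right, towards the robot; not to be disturbed
- spray_can: spray can, 66 mm diameter, 170 mm tall, standing behind the chest and carton; not to be disturbed
- offcut: wooden offcut 50 x 110 x 32 mm, behind the chest and carton; not to be disturbed
- brush: flat brush, 200 mm long, lying at the right; not to be disturbed
Mind the look-alikes: they are no part of the job. What is shaped like the wheel_big but orange or pink is not meant.

How it is judged:
By the outcome, as a careful person would: the job done as asked, in the order asked, and still so for the second after the job is handed in, with the robot touching nothing.
It also fails if it takes over 72 s, if anything falls off the work surface, if the arm or the gripper's body presses on something with over 40 N, if the wrist force passes 120 N, or if a joint passes its speed limit or range.

## Robot

A 6-joint arm with a two-finger parallel gripper is mounted at the origin on the work surface. World frame = base frame: x ahead of the robot, y to its left, z up, the work surface at z = 0. Lengths are in m, angles in rad, forces in N, time in s.
With the tool pointing down it reaches from about 0.425 to 0.95 m from the base axis. Payload 3.5 kg.
Tool frame: the origin (TCP) lies at the very end of the fingers, on their centre line; the grasp point (between the pads) lies 19 mm behind it; z points along the fingers, y is the line along which they close (so a half turn about z gives the same grasp; the last joint's range is limited). The gripper opens to 85 mm and grips with 20 to 120 N. Pads are 22 mm wide; open, the fingers measure 114 mm over their backs; the gripper's body (76 mm by 85 mm) begins 54 mm behind the grasp point. The pads swing forward as they close: fully open they stand 13 mm farther back than shut.
Start: joints at [-1.459, 0.286, 1.577, -0, 1.279, -0.15], TCP at [0.175, -0.652, 0.231] pointing down, gripper open.
Joint ranges: [-2.77, 2.77], [-0.9, 2.22], [0.21, 2.48], [-1.53, 4.67], [0.24, 2.81], [-2.84, 2.84]. Speed limits (rad/s): [2.79, 2.79, 3.14, 3.14, 3.14, 3.14].

## Interface

Orientations are given as a unit quaternion [x, y, z, w].
In Python, from plant import ctrl gives the robot as it stands.
- The arm moves only by the tool carry_out, never from a script. Its argument "deltas" is one flat list of numbers, 6 for each row, row after row: the shift along the tool's x, y, z in m, then the turn, a rotation vector about the tool's x, y, z in rad. A call has 1 to 5 rows; each row is the pose to reach, as a shift and turn from the pose commanded when the call began, along the tool's axes at that moment; what a row does not reach only later rows make up. A row lasts 1/8 s, in which the tool goes at most 62.5 mm and 10.7 degrees, less where a joint would pass 70% of its speed; a pose out of reach is approached as far as the arm can. A call with a gripper value outside its range is refused whole. "grip" is the opening in per cent of the stroke, from 0 (shut) to 100 (fully open), set as the call begins (left out, the last holds). The fingers move at their own pace and stop on an object; "grip_force" is the grip in N (left out, the last holds). Time passes only in rows, so rows that repeat a pose let the fingers close. It gives the time, the measured TCP pose, the force, the opening and the grip force at its end, in the units of the state.
- ctrl.get_state(): the state, without advancing time (a new reading comes with each control period).
- ctrl.read_camera(name): name is "side" or "top"; returns (picture, depth): 420x560x3 uint8, red, green, blue; 420x560 float32, m along the optical axis (not along the pixel's ray), 0 where there is no reading.
- ctrl.camera_model(name): a dict with "intrinsics" (3x3 intrinsics, pixels), "extrinsics" (4x4, takes a point from world to camera coordinates). Camera axes: x right, y down, z forward; pixel columns grow to the right and rows downward; lengths in m; the calibration is good to about 2 mm. A picture is of the moment at which its call begins. camera_model takes no time and is no camera call.
- ctrl.sign_off(): hands the job in; it is judged then, once.
Trained networks look in the newest picture that a camera, given by its name, has taken for a name from the list of things; names that differ only in an ending like _2 or _b are one class to them, and where a whole thing is asked for, a point or a joint stands for the part that bears it (a point fixed in the world has none). Each returns a list of dicts, best first, with "score" (0 to 1); they miss things now and then, are a little off and sometimes report something else, mostly with a low value. They report only what shows in the picture. A call takes as long as a camera call. They do not tell look-alikes from the thing itself.
- ctrl.find_in(camera, query): "uv" ([column, row] in pixels, amid what is visible of it).
The state is a dict: "time": time; "qpos": joint angles; "dq": joint speeds; "joint_efforts": joint torques, N m; "eef_pos": TCP position; "tcp_rot": TCP orientation; "contact_force": force on the tool from outside, world axes, zero at the start; "wrist_torque": the same for the moment, N m; "opening": opening from 0.0 (shut) to 1.0 (fully open); "finger_force": force on a finger pad.
Only numpy, scipy, OpenCV 4.12 (cv2) and the standard library are available. Lean on these libraries where they do the work, as an engineer would, in place of code of your own. Each camera call takes 0.05 s, during which the arm holds its last target. There are 200 camera calls.

## Working session

There is one attempt and no reset: what is moved stays moved. The work goes in short steps, Python scripts to look and compute and a tool call to move; the robot and the scene stay as the last step left them, time stands still between calls to the robot, and variables do not carry over. Pictures are saved under pics/ and viewed, at most 10 in all, crops included, and the job is handed in when it is done.

Besides the shell and the picture viewer there is one more tool, called after "Call:" as name(argument=value, ...) on one line, values as JSON. carry_out: Moves the arm, as the interface text tells. Its arguments: {"type":"object","properties":{"deltas":{"type":"array"},"grip":{"type":"number"},"grip_force":{"type":"number"}},"required":["deltas"]}

```bash
ls; mkdir -p pics
cat > h.py <<'E'
import numpy as np, cv2
from scipy.spatial.transform import Rotation as R
from plant import ctrl
def cam(n):
    im,d=ctrl.read_camera(n); m=ctrl.camera_model(n)
    K=np.array(m["intrinsics"]);T=np.array(m["extrinsics"])
    v,u=np.mgrid[:d.shape[0],:d.shape[1]]
    P=np.stack([(u-K[0,2])/K[0,0]*d,(v-K[1,2])/K[1,1]*d,d],-1)
    W=(P-T[:3,3])@T[:3,:3]; W[d==0]=np.nan
    return im,d,W,K,T
def save(n,im): cv2.imwrite("pics/"+n+".png",im[...,::-1])
E
python3 - <<'E'
from h import *
o=[]
for n in("top","side"):
    im,d,W,K,T=cam(n); np.savez(n+".npz",im=im,W=W,K=K,T=T); save(n+"0",im)
    print(n,"campos",-T[:3,:3].T@T[:3,3])
    for q in ["wheel_big","chest","carton","lid","hasp","staple"]:
        for r in ctrl.find_in(n,q)[:3]:
            u,v=map(int,r["uv"]); print(q,r["uv"],round(r["score"],2),W[v,u].round(3))
print(ctrl.get_state())
E
```

```text
pics
top campos [ 0.40215489 -0.0131123   1.47264953]
wheel_big [194.6, 145.2] 0.71 [0.738 0.243 0.083]
wheel_big [192.8, 203.5] 0.66 [0.556 0.234 0.125]
wheel_big [209.5, 282.7] 0.62 [0.331 0.176 0.124]
chest [326.3, 123.2] 0.54 [ 0.789 -0.147  0.17 ]
chest [324.1, 189.1] 0.26 [ 0.587 -0.136  0.245]
carton [204.9, 213.0] 0.63 [0.535 0.21  0.049]
lid [323.6, 192.2] 0.78 [ 0.579 -0.133  0.244]
staple [337.2, 195.7] 0.57 [ 0.565 -0.164  0.296]
side campos [ 0.3754339  -0.9363319   0.93003401]
wheel_big [252.9, 162.6] 0.95 [0.565 0.223 0.114]
wheel_big [290.0, 136.2] 0.86 [0.726 0.389 0.079]
wheel_big [179.8, 197.5] 0.75 [0.339 0.133 0.096]
chest [292.5, 251.2] 0.81 [ 0.602 -0.103  0.05 ]
chest [348.1, 369.4] 0.31 [ 0.635 -0.44   0.023]
carton [246.9, 188.6] 0.9 [0.535 0.175 0.058]
carton [248.4, 180.5] 0.6 [0.541 0.168 0.092]
lid [292.6, 201.2] 0.8 [ 0.584 -0.168  0.272]
hasp [295.5, 171.5] 0.63 [ 0.589 -0.169  0.352]
staple [297.0, 250.7] 0.98 [ 0.615 -0.105  0.053]
{'time': 0.7, 'qpos': array([-1.45899375e+00,  2.86243243e-01,  1.57669903e+00,  1.85683167e-05,
        1.27860083e+00, -1.50024246e-01]), 'dq': array([-3.23615997e-04, -7.92909008e-04, -3.77994378e-04, -8.82731879e-05,
       -3.85383976e-04,  1.25306854e-03]), 'joint_efforts': array([-4.75934066e-04, -4.05820262e+01, -2.92859262e+01, -1.51964791e-04,
        5.08851972e-04,  4.47198076e-06]), 'eef_pos': array([ 0.17473643, -0.65197788,  0.23136327]), 'tcp_rot': array([9.91443420e-01, 1.30537141e-01, 8.41567996e-06, 2.49382008e-05]), 'contact_force': array([ 0.52982315, -0.31477297, -0.61939301]), 'wrist_torque': array([ 0.00133347, -0.05249187,  0.01596008]), 'finger_force': 0.0, 'opening': 1.0031539061382517}
```

View pics/top0.png

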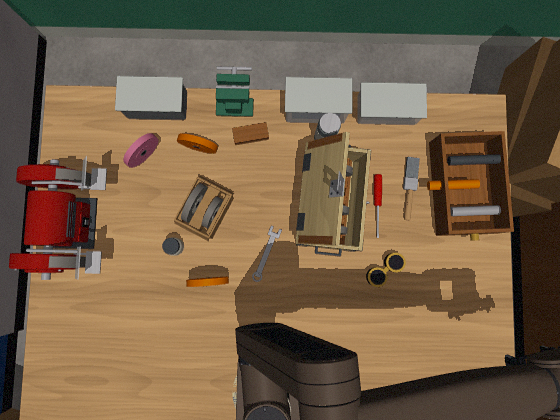

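View pics/side0.png

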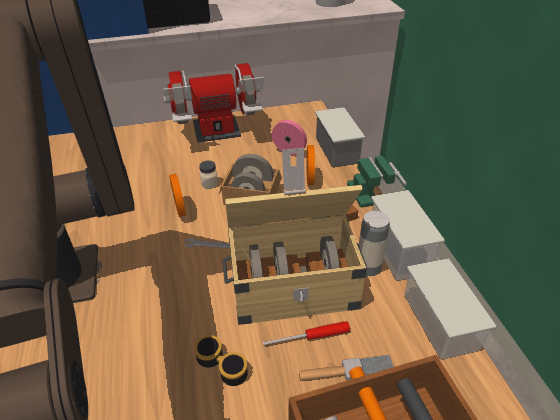

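Side view: the staple is at about (301,296). The stored wheels are at columns 254, 280 and 330, so groove 3 is empty. In the top view the big wheel is at about (193,203) in the carton.

Run:
```python
from h import *
S=np.load("side.npz");Tp=np.load("top.npz")
W=S["W"];w=W[278:312,238:362].reshape(-1,3);w=w[(w[:,2]>.02)&(w[:,2]<.135)&(w[:,1]<-.17)]
# front face: robust line y=a x+b
x,y=w[:,0],w[:,1]
for _ in range(8):
    p=np.polyfit(x,y,1);r=abs(y-np.polyval(p,x));k=r<max(.003,np.median(r)*2);x,y=x[k],y[k]
print("front",p,len(x),"x",x.min(),x.max())
ex_y=np.array([-1,-p[0]])/np.hypot(1,p[0]) # chest +y ~ world -x
cy=np.array([*ex_y,0]);cx=np.array([cy[1],-cy[0],0]) # cx x cy = z
print("cx",cx,"cy",cy,"yaw",np.arctan2(cx[1],cx[0]))
P=np.concatenate([W.reshape(-1,3),Tp["W"].reshape(-1,3)]);src=np.r_[np.zeros(W[...,0].size),np.ones(W[...,0].size)]
fp=np.array([x.mean(),np.polyval(p,x.mean()),0])
L=np.c_[(P-fp)@cx-.09,(P-fp)@cy,P[:,2]]
for s,n in((0,"side"),(1,"top")):
    for lab,m in(("frontrim",(abs(L[:,0]+.085)<.008)&(abs(L[:,2]-.145)<.006)),("front",(abs(L[:,0]+.09)<.006)&(L[:,2]>.03)&(L[:,2]<.13))):
        q=L[m&(src==s)&(abs(L[:,1])<.18)]
        if len(q):print(n,lab,len(q),"y",np.percentile(q[:,1],[0,1,50,99,100]).round(4),"z",np.median(q[:,2]).round(4),"x",np.median(q[:,0]).round(4))
# big wheel
for n,Wn in(("side",W),("top",Tp["W"])):
    q=Wn.reshape(-1,3);d=q-np.array([.55,.225,0]);q=q[(np.hypot(d[:,0],d[:,1])<.15)&(q[:,2]>.085)&(q[:,2]<.2)&(q[:,1]>.1)]
    h=q[q[:,2]>.110];m=h.mean(0);e=np.linalg.eigh(np.cov(h[:,:2].T));print(n,len(h),m,"long dir",e[1][:,1],"std",np.sqrt(e[0]),"zmax",h[:,2].max())
    np.save("wh_"+n,q)
np.save("cl",np.c_[L,src]);np.savez("fr",cx=cx,cy=cy,fp=fp)
# small: top surface strip in rectangle
h=np.load("wh_top.npy");h=h[h[:,2]>.095]
print(cv2.minAreaRect(((h[h[:,2]>.112])[:,:2]*1000).astype(np.float32)))
```

```text
front [-0.08832866 -0.21920394] 3429 x 0.4346701038811023 0.7240184633272201
cx [0.0879861 0.9961217 0.       ] cy [-0.9961217  0.0879861  0.       ] yaw 1.4826963053461855
side frontrim 745 y [-0.1453 -0.1426  0.0035  0.1467  0.1492] z 0.145 x -0.0879
side front 3584 y [-0.1448 -0.1409  0.0074  0.1457  0.1491] z 0.0828 x -0.0901
top frontrim 342 y [-0.1432 -0.1393  0.0067  0.1486  0.1505] z 0.1445 x -0.0821
top front 1 y [0.1506 0.1506 0.1506 0.1506 0.1506] z 0.0301 x -0.0871
side 221 [0.5679398  0.22884053 0.12109213] long dir [-0.90045691  0.43494523] std [0.00649595 0.02330629] zmax 0.13276656393951658
top 239 [0.56288315 0.23747269 0.12221477] long dir [-0.89943789  0.43704861] std [0.00718827 0.02533496] zmax 0.13487006894321987
((563.694580078125, 238.67022705078125), (22.309213638305664, 89.99227142333984), 63.985862731933594)
```

Run:
```python
from h import *
C=np.load("cl.npy");f=np.load("fr.npz");C[:,1]-=.002
print("chest origin",f["fp"]+.09*f["cx"]+.002*f["cy"])
t=C[C[:,3]==1];s=C[C[:,3]==0]
# lid outer face from top; inner from side
for n,q in(("top",t),("side",s)):
    k=(abs(q[:,1])<.135)&(abs(q[:,1])>.04)&(q[:,0]<.12)&(q[:,0]>-.06)&(q[:,2]>.18)&(q[:,2]<.33);q=q[k]
    x,z=q[:,0],q[:,2]
    for _ in range(10):
        m=np.median(x+z/1.6);p=np.polyfit(z,x,1);r=abs(x-np.polyval(p,z));g=r<max(.004,2*np.median(r));x,z=x[g],z[g]
    print(n,"lid ang",np.arctan2(1,-p[0]),"x at z=.145",np.polyval(p,.145),"zmax",z.max(),len(x))
for n,q in(("top",t),("side",s)):
    k=(abs(q[:,1])<.02)&(q[:,2]>.315)&(q[:,0]<.12)&(q[:,0]>-.15)&(q[:,2]<.42);h=q[k]
    print(n,"hasp",len(h)); 
    if len(h)>5:
        p=np.polyfit(h[:,2],h[:,0],1);print(p,h[:,2].max(),h[:,0].min(),h[:,0].max(),np.polyval(p,[.3,.38]),np.median(h[:,1]))
k=(s[:,2]>.07)&(s[:,2]<.137)&(abs(s[:,1])<.12)&(abs(s[:,0])<.07);print(np.histogram(s[k,1],bins=np.arange(-.12,.121,.01)))
st=ctrl.get_state();r=R.from_quat(st["tcp_rot"]).as_matrix();print(r.round(3))
```

```text
chest origin [ 0.58513472 -0.18053771  0.        ]
top lid ang 1.0082235136842956 x at z=.145 0.10796004048922482 zmax 0.3076694580831245 2308
side lid ang 1.020264552861441 x at z=.145 0.08998326827874156 zmax 0.30370394165345865 1699
top hasp 83
[ 0.25990388 -0.07655009] 0.4039683256485 0.006131806432188455 0.028744017967576377 [0.00142107 0.02221338] -0.0010352610158643858
side hasp 693
[ 0.24983686 -0.07659439] 0.40174045989982726 -0.0004905290223139874 0.02673020555000921 [-0.00164334  0.01834361] -0.00030579054639108625
(array([  0,   0, 128, 195, 136,   0,   0,   0,   0,   0,   0,   0,   0,
         1, 136, 158,  76,   0,   0,   0, 143, 143,  44,   0]), array([-1.20000000e-01, -1.10000000e-01, -1.00000000e-01, -9.00000000e-02,
       -8.00000000e-02, -7.00000000e-02, -6.00000000e-02, -5.00000000e-02,
       -4.00000000e-02, -3.00000000e-02, -2.00000000e-02, -1.00000000e-02,
       -5.55111512e-17,  1.00000000e-02,  2.00000000e-02,  3.00000000e-02,
        4.00000000e-02,  5.00000000e-02,  6.00000000e-02,  7.00000000e-02,
        8.00000000e-02,  9.00000000e-02,  1.00000000e-01,  1.10000000e-01,
        1.20000000e-01]))
[[ 0.966  0.259  0.   ]
 [ 0.259 -0.966 -0.   ]
 [ 0.     0.    -1.   ]]
```

```bash
cat > plan.py <<'E'
import json,os
from h import *
CX=np.array([.088,.9961,0]);CY=np.array([-.9961,.088,0]);Z=np.array([0,0,1.]);CO=np.array([.585,-.180,0])
def Rm(az,lean=0):  # az deg of tool y (horizontal); lean deg: tool z tips towards tool x heading
    a=np.radians(az);y=np.array([np.cos(a),np.sin(a),0]);h=np.array([-np.sin(a),np.cos(a),0])
    t=np.radians(lean);z=np.sin(t)*h-np.cos(t)*Z
    return np.stack([np.cross(y,z),y,z],1)
def ch(x,y,z): return CO+x*CX+y*CY+z*Z
def start(reset):
    if not reset and os.path.exists("cmd.json"):
        c=json.load(open("cmd.json"));return np.array(c["p"]),np.array(c["R"])
    s=ctrl.get_state();return np.array(s["eef_pos"]),R.from_quat(s["tcp_rot"]).as_matrix()
def plan(wps,reset=False,step=.06,dang=10.3):
    """wps: (pos,Rot[,nsteps]) -> prints calls"""
    p,M=start(reset);poses=[];a,A=p,M
    for w in wps:
        b,B=np.array(w[0],float),w[1];rv=R.from_matrix(A.T@B).as_rotvec()
        st=w[2] if len(w)>2 else step
        n=max(1,int(np.ceil(np.linalg.norm(b-a)/st-1e-6)),int(np.ceil(np.degrees(np.linalg.norm(rv))/dang)))
        for i in range(1,n+1): poses.append((a+(b-a)*i/n,A@R.from_rotvec(rv*i/n).as_matrix()))
        a,A=b,B
    for i in range(0,len(poses),5):
        row=[]
        for q,Q in poses[i:i+5]:
            dp=(M.T@(q-p)).round(4);dr=R.from_matrix(M.T@Q).as_rotvec().round(3);row+=[*map(float,dp),*map(float,dr)]
        print("CALL",json.dumps([round(v,4)+0 for v in row]).replace(" ",""))
        p,M=p+M@dp,M@R.from_rotvec(dr).as_matrix()
    json.dump({"p":p.tolist(),"R":M.tolist()},open("cmd.json","w"));print("end",p.round(4))
E
python3 - <<'E'
from plan import *
plan([([.36,-.36,.36],Rm(-40)),([.44,-.1,.40],Rm(0)),([.53,.14,.30],Rm(45)),([.564,.238,.19],Rm(64))],reset=True)
E
```

```text
CALL [0.0364,-0.0334,-0.0184,0.0,0.0,-0.087,0.0727,-0.0669,-0.0368,0.0,0.0,-0.175,0.1091,-0.1003,-0.0551,0.0,0.0,-0.262,0.1454,-0.1338,-0.0735,0.0,0.0,-0.349,0.1818,-0.1672,-0.0919,0.0,0.0,-0.436]
CALL [0.0471,-0.0149,-0.0184,0.0,0.0,-0.088,0.0942,-0.0299,-0.0367,0.0,0.0,-0.175,0.1398,-0.0595,-0.0447,0.0,0.0,-0.314,0.1855,-0.089,-0.0528,0.0,0.0,-0.454,0.2312,-0.1186,-0.0608,0.0,0.0,-0.594]
CALL [0.0544,0.0011,-0.008,0.0,0.0,-0.139,0.1088,0.0021,-0.016,0.0,0.0,-0.279,0.1599,0.0062,0.004,0.0,0.0,-0.436,0.211,0.0103,0.024,0.0,0.0,-0.593,0.2621,0.0144,0.044,0.0,0.0,-0.75]
CALL [0.0346,0.0378,0.02,0.0,0.0,-0.157,0.0692,0.0756,0.04,0.0,0.0,-0.314,0.0932,0.1005,0.0767,0.0,0.0,-0.425,0.1171,0.1255,0.1134,0.0,0.0,-0.535,0.1411,0.1504,0.15,0.0,0.0,-0.646]
end [0.564 0.238 0.19 ]
```

Call:
carry_out(deltas=[0.0364, -0.0334, -0.0184, 0, 0, -0.087, 0.0727, -0.0669, -0.0368, 0, 0, -0.175, 0.1091, -0.1003, -0.0551, 0, 0, -0.262, 0.1454, -0.1338, -0.0735, 0, 0, -0.349, 0.1818, -0.1672, -0.0919, 0, 0, -0.436], grip=55)

```text
time: 1.32
eef_pos: [0.3077, -0.442, 0.324]
tcp_rot: [0.939, 0.343, 0.0, 0.0]
contact_force: [0.9, -0.7, -0.7]
opening: 0.549
finger_force: 0.0
```

Call:
carry_out(deltas=[0.0471, -0.0149, -0.0184, 0, 0, -0.088, 0.0942, -0.0299, -0.0367, 0, 0, -0.175, 0.1398, -0.0595, -0.0447, 0, 0, -0.314, 0.1855, -0.089, -0.0528, 0, 0, -0.454, 0.2312, -0.1186, -0.0608, 0, 0, -0.594])

```text
time: 1.95
eef_pos: [0.4082, -0.2023, 0.3846]
tcp_rot: [0.797, 0.604, 0.0, 0.001]
contact_force: [0.6, -0.2, 0.2]
opening: 0.547
finger_force: 0.0
```

Call:
carry_out(deltas=[0.0544, 0.0011, -0.008, 0, 0, -0.139, 0.1088, 0.0021, -0.016, 0, 0, -0.279, 0.1599, 0.0062, 0.004, 0, 0, -0.436, 0.211, 0.0103, 0.024, 0, 0, -0.593, 0.2621, 0.0144, 0.044, 0, 0, -0.75])

```text
time: 2.58
eef_pos: [0.4944, 0.0457, 0.3399]
tcp_rot: [0.52, 0.854, 0.0, 0.001]
contact_force: [0.6, -0.2, 0.4]
opening: 0.55
finger_force: 0.0
```

Call:
carry_out(deltas=[0.0346, 0.0378, 0.02, 0, 0, -0.157, 0.0692, 0.0756, 0.04, 0, 0, -0.314, 0.0932, 0.1005, 0.0767, 0, 0, -0.425, 0.1171, 0.1255, 0.1134, 0, 0, -0.535, 0.1411, 0.1504, 0.15, 0, 0, -0.646])

```text
time: 3.2
eef_pos: [0.5644, 0.2392, 0.1892]
tcp_rot: [0.223, 0.975, 0.0, 0.0]
contact_force: [0.5, 0.7, -0.0]
opening: 0.551
finger_force: 0.0
```

Call:
carry_out(deltas=[0, 0, 0.04, 0, 0, 0, 0, 0, 0.07, 0, 0, 0, 0, 0, 0.092, 0, 0, 0, 0, 0, 0.092, 0, 0, 0])

```text
time: 3.7
eef_pos: [0.5624, 0.2376, 0.0958]
tcp_rot: [0.225, 0.974, -0.001, -0.002]
contact_force: [0.4, -0.3, -0.2]
opening: 0.546
finger_force: 0.0
```

Call:
carry_out(deltas=[0, 0, 0, 0, 0, 0, 0, 0, 0, 0, 0, 0, 0, 0, 0, 0, 0, 0, 0, 0, 0, 0, 0, 0], grip=10, grip_force=30)

```text
time: 4.2
eef_pos: [0.5651, 0.2382, 0.0999]
tcp_rot: [0.225, 0.974, 0.001, 0.001]
contact_force: [-0.3, -1.1, 5.0]
opening: 0.226
finger_force: 35.5
```

```bash
cat >> plan.py <<'E'
def tw(x,y,z,lean=27,r=.031):  # TCP pose for wheel centre at chest (x,y,z)
    M=Rm(-5.05,lean); return (ch(x,y,z)-r*M[:,2],M)
E
python3 - <<'E'
from plan import *
json.dump({"p":[.564,.238,.098],"R":Rm(64).tolist()},open("cmd.json","w"))
a,M=tw(.05,.095,.41,0);b,_=tw(-.10,.095,.41,0)
plan([([.564,.238,.13],Rm(64)),([.564,.238,.30],Rm(64)),([.51,.08,.42],Rm(30)),(a,M),(b,M),(*tw(-.12,.06,.33),),(*tw(-.11,-.03,.29),)],step=.055)
E
```

```text
CALL [0.0,0.0,-0.032,0.0,0.0,0.0,0.0,0.0,-0.0745,0.0,0.0,0.0,0.0,0.0,-0.117,0.0,0.0,0.0,0.0,0.0,-0.1595,0.0,0.0,0.0,0.0,0.0,-0.202,0.0,0.0,0.0]
CALL [-0.0052,-0.0414,-0.03,0.0,0.0,0.148,-0.0104,-0.0828,-0.06,0.0,0.0,0.297,-0.0155,-0.1243,-0.09,0.0,0.0,0.445,-0.0207,-0.1657,-0.12,0.0,0.0,0.593,-0.0394,-0.2127,-0.1252,0.0,0.0,0.746]
CALL [-0.0457,-0.0218,-0.0053,0.0,0.0,0.153,-0.0913,-0.0437,-0.0105,0.0,0.0,0.306,-0.137,-0.0655,-0.0158,0.0,0.0,0.459,-0.1818,-0.0877,-0.0158,0.0,0.0,0.459,-0.2266,-0.1098,-0.0158,0.0,0.0,0.459]
CALL [-0.05,0.0,0.0,0.0,0.0,0.0,-0.0614,0.0116,0.0278,0.0,0.157,0.0,-0.0727,0.0233,0.0556,0.0,0.314,0.0,-0.0841,0.035,0.0834,0.0,0.471,0.0,-0.0791,0.08,0.1034,0.0,0.471,0.0]
CALL [-0.0046,0.045,0.0201,0.0,0.0,0.0]
end [ 0.604  -0.3062  0.3176]
```

Call:
carry_out(deltas=[0, 0, 0, 0, 0, 0, 0, 0, -0.03, 0, 0, 0, 0, 0, -0.08, 0, 0, 0, 0, 0, -0.14, 0, 0, 0, 0, 0, -0.202, 0, 0, 0], grip=10, grip_force=70)

```text
time: 4.82
eef_pos: [0.5623, 0.2378, 0.2977]
tcp_rot: [0.225, 0.974, -0.001, -0.003]
contact_force: [1.2, -0.0, -6.9]
opening: 0.218
finger_force: 69.7
```

Call:
carry_out(deltas=[-0.0052, -0.0414, -0.03, 0, 0, 0.148, -0.0104, -0.0828, -0.06, 0, 0, 0.297, -0.0155, -0.1243, -0.09, 0, 0, 0.445, -0.0207, -0.1657, -0.12, 0, 0, 0.593, -0.0394, -0.2127, -0.1252, 0, 0, 0.746])

```text
time: 5.45
eef_pos: [0.5056, 0.029, 0.4257]
tcp_rot: [0.566, 0.824, 0.001, 0.0]
contact_force: [0.2, -0.6, -6.5]
opening: 0.22
finger_force: 70.2
```

Call:
carry_out(deltas=[-0.0457, -0.0218, -0.0053, 0, 0, 0.153, -0.0913, -0.0437, -0.0105, 0, 0, 0.306, -0.137, -0.0655, -0.0158, 0, 0, 0.459, -0.1818, -0.0877, -0.0158, 0, 0, 0.459, -0.2266, -0.1098, -0.0158, 0, 0, 0.459])

```text
time: 6.08
eef_pos: [0.4853, -0.2225, 0.4377]
tcp_rot: [0.738, 0.675, -0.0, -0.003]
contact_force: [0.5, -0.8, -6.0]
opening: 0.22
finger_force: 70.1
```

Call:
carry_out(deltas=[-0.05, 0, 0, 0, 0, 0, -0.0614, 0.0116, 0.0278, 0, 0.157, 0, -0.0727, 0.0233, 0.0556, 0, 0.314, 0, -0.0841, 0.035, 0.0834, 0, 0.471, 0, -0.0791, 0.08, 0.1034, 0, 0.471, 0])

```text
time: 6.7
eef_pos: [0.5563, -0.3108, 0.3301]
tcp_rot: [0.72, 0.653, 0.171, -0.161]
contact_force: [1.3, -0.7, -6.9]
opening: 0.225
finger_force: 70.4
```

Call:
carry_out(deltas=[-0.0046, 0.045, 0.0201, 0, 0, 0, -0.0046, 0.045, 0.0201, 0, 0, 0, -0.0046, 0.045, 0.0201, 0, 0, 0])

```text
time: 7.08
eef_pos: [0.6035, -0.3059, 0.3145]
tcp_rot: [0.717, 0.656, 0.171, -0.16]
contact_force: [-0.4, -0.6, -6.3]
opening: 0.216
finger_force: 71.3
```

Run:
```python
from plan import *
im,d,W,K,T=cam("side");save("side1",im);np.savez("side1.npz",W=W,im=im)
s=ctrl.get_state();print(s["time"],s["eef_pos"],s["qpos"].round(2),s["contact_force"],s["opening"])
im2,*_=cam("top");save("top1",im2)
```

```text
7.125 [ 0.60342833 -0.30622393  0.31620711] [-0.75  0.37  1.37  0.37  1.7  -0.67] [-0.75751161 -0.31059196 -5.08573337] 0.2165476494206794
```

View pics/side1.png

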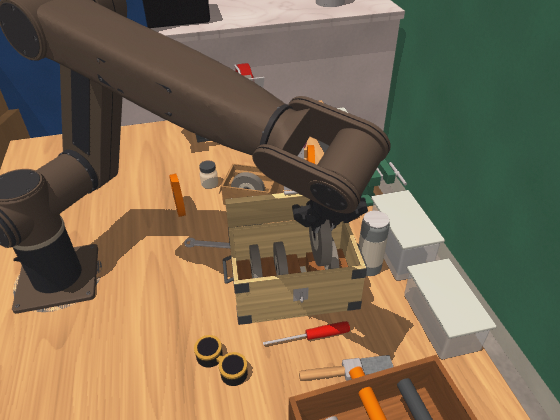

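Side view: the wheel is held at about (322,245), in front of and above the groove-3 gap, and everything else is undisturbed. Next I compare its face with the stored wheels' faces.

Run:
```python
from plan import *
W=np.load("side1.npz")["W"].reshape(-1,3)
def loc(W):
    d=W-CO;return np.c_[d@CX,d@CY,W[:,2]]
L=loc(W);L0=loc(np.load("side.npz")["W"].reshape(-1,3));LT=loc(np.load("top.npz")["W"].reshape(-1,3))
k=(abs(L[:,1]+.03)<.025)&(np.hypot(L[:,0]+.11,L[:,2]-.29)<.075)&(L[:,2]<.29)
q=L[k];h,e=np.histogram(q[:,1],bins=np.arange(-.055,0,.002));print("held",dict(zip(e.round(3),h)))
f=q[abs(q[:,1]-e[h.argmax()]-.001)<.004]
print("face y",np.median(f[:,1]),"slope y vs x,z",np.linalg.lstsq(np.c_[f[:,0]+.11,f[:,2]-.26,np.ones(len(f))],f[:,1],rcond=None)[0])
print("z min",np.nanpercentile(q[:,2],[0,.5,1,3]),"x ext",np.nanpercentile(q[:,0],[0,1,99,100]))
for c in(-.09,.03,.09):
    k=(abs(L0[:,1]-c)<.025)&(np.hypot(L0[:,0]-.009,L0[:,2]-.0705)<.061)&(L0[:,2]>.065);q=L0[k]
    h,e=np.histogram(q[:,1],bins=np.arange(c-.02,c+.026,.002));f=q[abs(q[:,1]-e[h.argmax()]-.001)<.004]
    print("stored",c,"face",np.median(f[:,1]).round(4),"slope",np.linalg.lstsq(np.c_[f[:,0],np.ones(len(f))],f[:,1],rcond=None)[0].round(3),h)
    k=(abs(LT[:,1]-c)<.025)&(abs(LT[:,0]+.02)<.055)&(LT[:,2]<.138)&(LT[:,2]>.10);print(" top view y",np.percentile(LT[k,1],[2,50,98]).round(4),k.sum())
```

```text
held {np.float64(-0.055): np.int64(0), np.float64(-0.053): np.int64(0), np.float64(-0.051): np.int64(0), np.float64(-0.049): np.int64(0), np.float64(-0.047): np.int64(0), np.float64(-0.045): np.int64(0), np.float64(-0.043): np.int64(0), np.float64(-0.041): np.int64(9), np.float64(-0.039): np.int64(11), np.float64(-0.037): np.int64(10), np.float64(-0.035): np.int64(11), np.float64(-0.033): np.int64(10), np.float64(-0.031): np.int64(10), np.float64(-0.029): np.int64(11), np.float64(-0.027): np.int64(12), np.float64(-0.025): np.int64(12), np.float64(-0.023): np.int64(17), np.float64(-0.021): np.int64(238), np.float64(-0.019): np.int64(2), np.float64(-0.017): np.int64(0), np.float64(-0.015): np.int64(0), np.float64(-0.013): np.int64(0), np.float64(-0.011): np.int64(0), np.float64(-0.009): np.int64(0), np.float64(-0.007): np.int64(0), np.float64(-0.005): np.int64(0), np.float64(-0.003): np.int64(0)}
face y -0.020263011100458597 slope y vs x,z [ 0.01256013  0.0059544  -0.02018429]
z min [0.22346497 0.22589582 0.22717123 0.2308214 ] x ext [-0.17435925 -0.17373683 -0.06450583 -0.05822349]
stored -0.09 face -0.0798 slope [ 0.001 -0.08 ] [  0   0   0   0   1   2   2   2   2   0   5   2   3   1  70 123   0   0
   0   0   0   0]
 top view y [-0.0965 -0.085  -0.0772] 38
stored 0.03 face 0.0401 slope [0.002 0.04 ] [ 0  0  0  0  2  0  4  1  0  2  3  4  1  1 42 53  0  0  0  0  0  0]
 top view y [0.023  0.0336 0.0425] 37
stored 0.09 face 0.1 slope [0.009 0.1  ] [ 0  0  0  0  2  5  4  1  2  2  4  2  4  4 15 33  0  0  0  0  0  0]
 top view y [0.0833 0.0929 0.1025] 38
```

Run:
```python
from plan import *
import plan as P
M=Rm(-5.6,27)
f=lambda x,z:(ch(x,-.03,z)-.032*M[:,2],M)
plan([f(-.062,.26),f(-.036,.205),f(-.01,.15),f(.005,.115)],step=.032)
plan([f(.009,.074)],step=.012)
```

```text
CALL [0.0146,-0.0001,0.0237,-0.002,0.0,0.004,0.0292,-0.0002,0.0475,-0.004,0.0,0.009,0.0283,-0.0002,0.0779,-0.004,0.0,0.009,0.0274,-0.0002,0.1083,-0.004,0.0,0.009,0.0265,-0.0002,0.1387,-0.004,0.0,0.009]
CALL [-0.0009,-0.0001,0.0304,0.0,0.0,0.0,-0.0022,-0.0001,0.0494,0.0,0.0,0.0,-0.0034,-0.0002,0.0684,0.0,0.0,0.0]
end [ 0.6139 -0.1921  0.1435]
CALL [-0.0038,0.0,0.0096,0.0,0.0,0.0,-0.0075,0.0,0.0192,0.0,0.0,0.0,-0.0113,0.0,0.0288,0.0,0.0,0.0,-0.0151,0.0,0.0384,0.0,0.0,0.0]
end [ 0.6143 -0.1881  0.1025]
```

Call:
carry_out(deltas=[0.0146, -0.0001, 0.0237, -0.002, 0, 0.004, 0.0292, -0.0002, 0.0475, -0.004, 0, 0.009, 0.0283, -0.0002, 0.0779, -0.004, 0, 0.009, 0.0274, -0.0002, 0.1083, -0.004, 0, 0.009, 0.0265, -0.0002, 0.1387, -0.004, 0, 0.009])

```text
time: 7.8
eef_pos: [0.611, -0.2202, 0.2068]
tcp_rot: [0.721, 0.653, 0.173, -0.155]
contact_force: [-0.2, -0.8, -6.7]
opening: 0.219
finger_force: 71.4
```

Call:
carry_out(deltas=[-0.0009, -0.0001, 0.0304, 0, 0, 0, -0.0022, -0.0001, 0.0494, 0, 0, 0, -0.0034, -0.0002, 0.0684, 0, 0, 0, -0.0034, -0.0002, 0.0684, 0, 0, 0])

```text
time: 8.3
eef_pos: [0.6131, -0.1914, 0.1422]
tcp_rot: [0.72, 0.653, 0.172, -0.158]
contact_force: [0.2, -0.3, -6.2]
opening: 0.221
finger_force: 71.3
```

Run:
```python
from plan import *
im,d,W,K,T=cam("side");save("side2",cv2.resize(im[100:340,180:440],None,fx=2.5,fy=2.5));np.savez("side2.npz",W=W)
s=ctrl.get_state();print(s["time"],s["eef_pos"],s["contact_force"])
dd=W.reshape(-1,3)-CO;L=np.c_[dd@CX,dd@CY,dd[:,2]]
k=(abs(L[:,1]+.02)<.004)&(np.hypot(L[:,0]-.005,L[:,2]-.115)<.06);f=L[k]
print(len(f),np.median(f[:,1]),np.linalg.lstsq(np.c_[f[:,0],f[:,2]-.115,np.ones(len(f))],f[:,1],rcond=None)[0],"xmin",np.sort(L[(abs(L[:,1]+.025)<.012)&(abs(L[:,2]-.115)<.03)&(L[:,0]>-.078)][:,0])[:5])
```

```text
8.35 [ 0.61382783 -0.1920959   0.14347797] [ 0.34595733 -0.92355344 -5.42651591]
147 -0.01999278707142093 [-0.00151478 -0.00509969 -0.01994063] xmin [-0.05905991 -0.0580183  -0.05749649 -0.05730854 -0.05725502]
```

View pics/side2.png

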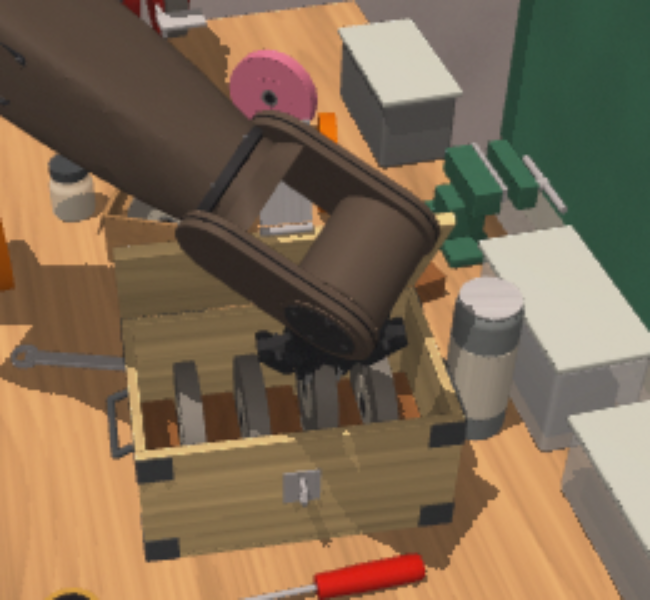

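The wheel at crop position (318,395) sits between its neighbours, face at y = -20.0 mm and square, so it's lined up. Lowering now.

Call:
carry_out(deltas=[-0.0038, 0, 0.0096, 0, 0, 0, -0.0075, 0, 0.0192, 0, 0, 0, -0.0113, 0, 0.0288, 0, 0, 0, -0.0151, 0, 0.0384, 0, 0, 0])

```text
time: 8.85
eef_pos: [0.6145, -0.1881, 0.1016]
tcp_rot: [0.721, 0.653, 0.173, -0.157]
contact_force: [-1.5, -0.4, -6.0]
opening: 0.219
finger_force: 71.6
```

Call:
carry_out(deltas=[0, 0, 0, 0, 0, 0, -0.0009, 0, 0.0018, 0, 0, 0, -0.0009, 0, 0.0018, 0, 0, 0])

```text
time: 9.22
eef_pos: [0.6145, -0.1882, 0.1008]
tcp_rot: [0.72, 0.653, 0.173, -0.157]
contact_force: [-0.8, 0.8, -5.4]
opening: 0.221
finger_force: 71.7
```

Call:
carry_out(deltas=[-0.0009, 0, 0.0018, 0, 0, 0, -0.0009, 0, 0.0018, 0, 0, 0])

```text
time: 9.48
eef_pos: [0.6147, -0.1883, 0.1007]
tcp_rot: [0.72, 0.653, 0.173, -0.157]
contact_force: [-4.5, -0.7, 6.3]
opening: 0.22
finger_force: 73.0
```

Call:
carry_out(deltas=[-0.0009, 0, 0.0018, 0, 0, 0, -0.0009, 0, 0.0018, 0, 0, 0])

```text
time: 9.72
eef_pos: [0.6149, -0.1885, 0.1006]
tcp_rot: [0.72, 0.654, 0.173, -0.157]
contact_force: [-6.6, -0.7, 10.6]
opening: 0.22
finger_force: 73.9
```

Call:
carry_out(deltas=[0.0009, 0, -0.0018, 0, 0, 0, 0.0009, 0, -0.0018, 0, 0, 0, 0.0009, 0, -0.0018, 0, 0, 0], grip=46)

```text
time: 10.1
eef_pos: [0.6146, -0.188, 0.0982]
tcp_rot: [0.721, 0.653, 0.173, -0.157]
contact_force: [-0.5, 0.1, -0.8]
opening: 0.457
finger_force: 0.0
```

Call:
carry_out(deltas=[0, 0, -0.03, 0, 0, 0, 0, 0, -0.06, 0, 0, 0, 0, 0, -0.11, 0, 0, 0, 0, 0, -0.16, 0, 0, 0, 0, 0, -0.2, 0, 0, 0])

```text
time: 10.72
eef_pos: [0.6058, -0.2794, 0.2785]
tcp_rot: [0.721, 0.653, 0.173, -0.156]
contact_force: [0.7, -0.6, -0.6]
opening: 0.459
finger_force: 0.0
```

Run:
```python
from plan import *
im,d,W,K,T=cam("side")
s=ctrl.get_state();print(s["time"],s["eef_pos"],s["contact_force"])
dd=W.reshape(-1,3)-CO;L=np.c_[dd@CX,dd@CY,dd[:,2]]
for c in(-.09,-.03,.03,.09):
    k=(abs(L[:,1]-c)<.012)&(np.hypot(L[:,0]-.009,L[:,2]-.0705)<.07)&(L[:,2]>.065)
    print(c,k.sum(),"y",np.median(L[k,1]).round(4),"zmax",L[k,2].max().round(4),"xmin",L[k,0].min().round(4))
p,M=np.array(s["eef_pos"]),Rm(-5.05)
h=lambda r,a,off=0: (.09-r*np.cos(a)+off*np.sin(a), .145+r*np.sin(a)+off*np.cos(a))
def tip(a,y=.085,o=.0):  # TCP at outer face (12 mm above underside) r=.165
    x,z=h(.165,a,.012+o);return ch(x+.006*np.sin(a),y,z)
q=ch(-.12,.085,.42)
plan([(p+[0,0,.13],Rm(-5.05,10)),(ch(.05,.085,.42),M),(ch(.075,.085,.36),M),(tip(1.02,o=.012),M)],reset=True,step=.055)
plan([(tip(a),M) for a in np.arange(.95,-.001,-.095)],step=.06)
```

```text
10.775 [ 0.60694409 -0.2824197   0.28421588] [ 1.44848296 -0.92262294  4.33422667]
-0.09 470 y -0.0826 zmax 0.1378 xmin -0.0459
-0.03 426 y -0.0262 zmax 0.1368 xmin -0.0459
0.03 380 y 0.0337 zmax 0.1372 xmin -0.0446
0.09 331 y 0.0914 zmax 0.1381 xmin -0.0455
CALL [0.0194,0.0004,-0.0387,0.004,-0.097,-0.003,0.0388,0.0007,-0.0775,0.008,-0.193,-0.006,0.0583,0.0011,-0.1162,0.012,-0.29,-0.009,0.0922,-0.0283,-0.1011,0.012,-0.334,-0.009,0.1262,-0.0577,-0.0859,0.012,-0.377,-0.009]
CALL [0.0375,-0.029,0.0018,-0.001,-0.044,0.0,0.075,-0.0579,0.0037,-0.001,-0.088,0.0,0.0848,-0.0579,0.0347,-0.001,-0.088,0.0,0.0947,-0.0579,0.0656,-0.001,-0.088,0.0,0.0692,-0.0579,0.0944,-0.001,-0.088,0.0]
CALL [-0.0229,0.0,0.031,0.0,0.0,0.0]
end [ 0.5029 -0.1434  0.2981]
CALL [-0.0206,0.0,0.0119,0.0,0.0,0.0,-0.0339,0.0,0.0208,0.0,0.0,0.0,-0.0464,0.0,0.0308,0.0,0.0,0.0,-0.0579,0.0,0.0419,0.0,0.0,0.0,-0.0684,0.0,0.054,0.0,0.0,0.0]
CALL [-0.0093,0.0,0.013,0.0,0.0,0.0,-0.0173,0.0,0.0268,0.0,0.0,0.0,-0.0241,0.0,0.0413,0.0,0.0,0.0,-0.0294,0.0,0.0562,0.0,0.0,0.0,-0.0333,0.0,0.0716,0.0,0.0,0.0]
CALL [-0.0025,-0.0001,0.0156,0.0,0.0,0.0]
end [ 0.4937 -0.2473  0.157 ]
```

Wheel is seated level with the stored ones (same top and same front edge). Moving on to shut the lid.

Call:
carry_out(deltas=[0.0194, 0.0004, -0.0387, 0.004, -0.097, -0.003, 0.0388, 0.0007, -0.0775, 0.008, -0.193, -0.006, 0.0583, 0.0011, -0.1162, 0.012, -0.29, -0.009, 0.0922, -0.0283, -0.1011, 0.012, -0.334, -0.009, 0.1262, -0.0577, -0.0859, 0.012, -0.377, -0.009], grip=0)

```text
time: 11.4
eef_pos: [0.5552, -0.1987, 0.4106]
tcp_rot: [0.736, 0.675, 0.032, -0.034]
contact_force: [0.5, 0.1, -0.3]
opening: -0.002
finger_force: 0.0
```

Call:
carry_out(deltas=[0.0375, -0.029, 0.0018, -0.001, -0.044, 0, 0.075, -0.0579, 0.0037, -0.001, -0.088, 0, 0.0848, -0.0579, 0.0347, -0.001, -0.088, 0, 0.0947, -0.0579, 0.0656, -0.001, -0.088, 0, 0.0692, -0.0579, 0.0944, -0.001, -0.088, 0])

```text
time: 12.02
eef_pos: [0.5037, -0.1152, 0.3225]
tcp_rot: [0.736, 0.677, 0.0, -0.005]
contact_force: [-0.4, 0.2, -0.1]
opening: 0.002
finger_force: 0.0
```

Call:
carry_out(deltas=[-0.0229, 0, 0.031, 0, 0, 0, -0.0229, 0, 0.031, 0, 0, 0])

```text
time: 12.28
eef_pos: [0.4998, -0.1396, 0.2886]
tcp_rot: [0.737, 0.675, -0.002, -0.009]
contact_force: [0.3, 0.4, 0.1]
opening: -0.002
finger_force: 0.0
```

Call:
carry_out(deltas=[-0.0206, 0, 0.0119, 0, 0, 0, -0.0339, 0, 0.0208, 0, 0, 0, -0.0464, 0, 0.0308, 0, 0, 0, -0.0579, 0, 0.0419, 0, 0, 0, -0.0684, 0, 0.054, 0, 0, 0])

```text
time: 12.9
eef_pos: [0.495, -0.2085, 0.2375]
tcp_rot: [0.737, 0.676, -0.001, -0.005]
contact_force: [0.4, 2.1, 0.4]
opening: 0.004
finger_force: 0.7
```

Call:
carry_out(deltas=[-0.0093, 0, 0.013, 0, 0, 0, -0.0173, 0, 0.0268, 0, 0, 0, -0.0241, 0, 0.0413, 0, 0, 0, -0.0294, 0, 0.0562, 0, 0, 0, -0.0333, 0, 0.0716, 0, 0, 0])

```text
time: 13.52
eef_pos: [0.4915, -0.2406, 0.1652]
tcp_rot: [0.737, 0.676, -0.001, -0.005]
contact_force: [0.1, 1.2, 0.6]
opening: -0.004
finger_force: 0.4
```

Call:
carry_out(deltas=[-0.0025, 0, 0.0125, 0, 0, 0, -0.0025, 0, 0.0155, 0, 0, 0])

```text
time: 13.78
eef_pos: [0.4915, -0.2422, 0.1567]
tcp_rot: [0.737, 0.676, -0.001, -0.007]
contact_force: [-13.3, 11.7, 35.7]
opening: 0.002
finger_force: 17.8
```

Call:
carry_out(deltas=[0, 0, 0.002, 0, 0, 0, 0, 0, 0.002, 0, 0, 0])

```text
time: 14.02
eef_pos: [0.4915, -0.2422, 0.1567]
tcp_rot: [0.736, 0.676, -0.001, -0.007]
contact_force: [-15.0, 10.5, 34.5]
opening: -0.003
finger_force: 17.1
```

Call:
carry_out(deltas=[0, 0, -0.02, 0, 0, 0, 0, 0, -0.06, 0, 0, 0, 0.03, -0.03, -0.11, 0, 0, 0, 0.08, -0.05, -0.13, 0, 0, 0])

```text
time: 14.52
eef_pos: [0.4497, -0.1603, 0.2824]
tcp_rot: [0.738, 0.675, -0.0, -0.003]
contact_force: [1.1, 0.9, -0.3]
opening: -0.002
finger_force: 0.0
```

Run:
```python
from plan import *
s=ctrl.get_state();print(s["time"],s["eef_pos"],s["contact_force"])
for n in("side","top"):
    im,d,W,K,T=cam(n);save(n+"3",im)
    dd=W.reshape(-1,3)-CO;L=np.c_[dd@CX,dd@CY,dd[:,2]]
    k=(abs(L[:,1]+.09)<.04)&(abs(L[:,0])<.08)&(L[:,2]>.12)&(L[:,2]<.2);q=L[k]
    if len(q):print(n,"lid plane z=ax+b",np.polyfit(q[:,0],q[:,2],1),len(q))
    k=(abs(L[:,1])<.03)&(L[:,2]>.164)&(L[:,2]<.27)&(L[:,0]<-.05)&(L[:,0]>-.25);q=L[k]
    if len(q)>5:print(n,"hasp x=az+b",np.polyfit(q[:,2],q[:,0],1),len(q),q.min(0),q.max(0),np.median(q[:,1]))
    k=(abs(L[:,1])<.02)&(L[:,2]>.06)&(L[:,2]<.12)&(L[:,0]<-.095)&(L[:,0]>-.13);q=L[k]
    if len(q)>3:print(n,"staple",q.min(0),q.max(0),len(q))
```

```text
14.525 [ 0.44965779 -0.16034561  0.28238137] [ 1.12605471  0.85818424 -0.31170158]
side lid plane z=ax+b [0.00465059 0.15831073] 1666
side hasp x=az+b [-0.96572964  0.05901093] 63 [-0.16033646 -0.02206008  0.16630542] [-0.10197028  0.02208011  0.22838021] 0.001957467152124732
side staple [-0.11306074 -0.00974687  0.07398697] [-0.0951855   0.00285565  0.10077373] 28
top lid plane z=ax+b [0.0042088  0.15699901] 1542
top hasp x=az+b [-0.95240432  0.05932603] 385 [-0.15650758 -0.02026515  0.16410857] [-0.06784188  0.02356534  0.22801561] 0.0023695969462821163
```

View pics/side3.png

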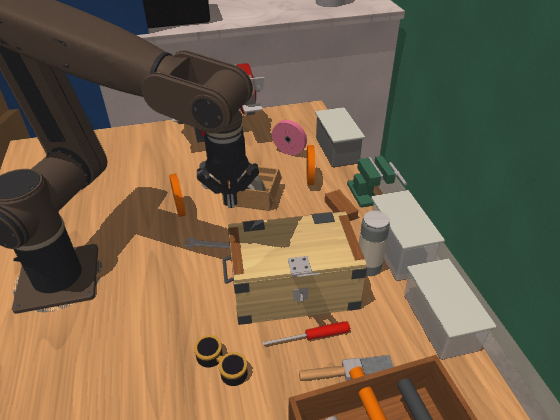

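Side view: lid is flat shut (tilt ≈ 0.004 rad). The hasp is still up and seen end-on at (300,262), with the staple at (301,296). Measured hasp angle is about 2.37.

Run:
```python
from plan import *
K0=np.array([-.0935,.155])
def hp(a,gap=0,rho=.040):
    le=np.interp(a,[.5,1.6],[30,0]);th=np.radians(le)
    u=np.array([-np.sin(a),-np.cos(a)]);n=np.array([-np.cos(a),np.sin(a)])
    x,z=K0+rho*u+n*(.002+.011*abs(np.cos(a+th))+gap)
    return ch(x,0,z),Rm(-5.05,le)
M=Rm(-5.05)
plan([(ch(-.06,0.,.29),M),(hp(2.37,.02)[0]+[0,0,.03],M),(*hp(2.37,.008),)],reset=True,step=.055)
print("push");plan([hp(a,-.002) for a in np.linspace(2.2,.15,15)])
print("last");plan([hp(0,0),hp(0,-.003)])
```

```text
CALL [-0.0238,0.0455,-0.0025,-0.001,-0.001,0.002,-0.0476,0.091,-0.005,-0.002,-0.002,0.004,-0.0714,0.1365,-0.0075,-0.002,-0.004,0.005,-0.0915,0.1365,0.0202,-0.002,-0.004,0.005,-0.1116,0.1365,0.0479,-0.002,-0.004,0.005]
CALL [-0.0086,0.0,0.0384,0.0,0.0,0.0]
end [ 0.5755 -0.2882  0.1961]
push
CALL [-0.0135,0.0,0.0123,0.0,0.0,0.0,-0.018,0.0,0.018,0.0,0.0,0.0,-0.0215,0.0,0.0245,0.0,0.0,0.0,-0.0238,0.0,0.0315,0.0,0.0,0.0,-0.0249,0.0,0.0389,0.0,0.0,0.0]
CALL [0.0002,0.0,0.0059,0.0,0.063,0.0,0.0009,0.0,0.0108,0.0,0.133,0.0,0.0023,0.0,0.0157,0.0,0.203,0.0,0.0042,0.0,0.0203,-0.001,0.272,0.0,0.0067,0.0,0.0247,-0.001,0.342,0.0]
CALL [0.0015,0.0,0.0049,0.0,0.07,0.0,0.0037,0.0,0.0096,0.0,0.139,0.0,0.0062,0.0,0.0139,0.0,0.182,0.0,0.0091,0.0,0.0176,0.0,0.182,0.0,0.0124,0.0,0.0212,0.0,0.182,0.0]
end [ 0.5755 -0.2876  0.1167]
last
CALL [0.0017,0.0,0.003,0.0,0.0,0.0,0.0043,0.0,0.0045,0.0,0.0,0.0]
end [ 0.576  -0.2816  0.1149]
```

Call:
carry_out(deltas=[-0.0238, 0.0455, -0.0025, -0.001, -0.001, 0.002, -0.0476, 0.091, -0.005, -0.002, -0.002, 0.004, -0.0714, 0.1365, -0.0075, -0.002, -0.004, 0.005, -0.0915, 0.1365, 0.0202, -0.002, -0.004, 0.005, -0.1116, 0.1365, 0.0479, -0.002, -0.004, 0.005])

```text
time: 15.25
eef_pos: [0.5757, -0.2834, 0.2275]
tcp_rot: [0.738, 0.674, -0.002, -0.003]
contact_force: [-0.0, -0.0, -0.5]
opening: -0.0
finger_force: 0.0
```

Call:
carry_out(deltas=[-0.0086, 0, 0.0384, 0, 0, 0, -0.0086, 0, 0.0384, 0, 0, 0])

```text
time: 15.5
eef_pos: [0.5718, -0.2901, 0.1857]
tcp_rot: [0.739, 0.674, -0.003, -0.008]
contact_force: [-0.8, -0.9, 0.5]
opening: -0.0
finger_force: 0.0
```

Call:
carry_out(deltas=[-0.0135, 0, 0.0123, 0, 0, 0, -0.018, 0, 0.018, 0, 0, 0, -0.0215, 0, 0.0245, 0, 0, 0, -0.0238, 0, 0.0315, 0, 0, 0, -0.0249, 0, 0.0389, 0, 0, 0])

```text
time: 16.12
eef_pos: [0.572, -0.3154, 0.1526]
tcp_rot: [0.739, 0.674, -0.001, -0.003]
contact_force: [0.2, 1.2, -0.1]
opening: 0.004
finger_force: 0.3
```

Run:
```python
from plan import *
im,d,W,K,T=cam("side");save("side4",cv2.resize(im[150:350,200:400],None,fx=3,fy=3))
s=ctrl.get_state();print(s["time"],s["eef_pos"],s["contact_force"])
```

```text
16.175 [ 0.57139188 -0.31502263  0.15106594] [-0.36410552 -0.04747806 -0.2022008 ]
```

View pics/side4.png

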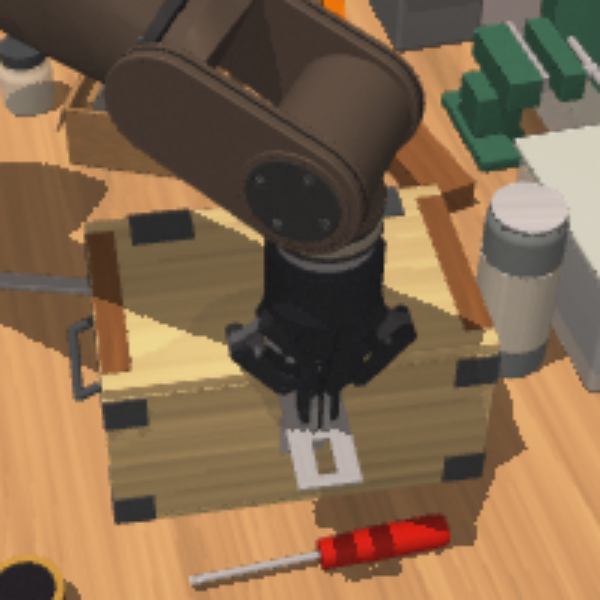

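The strap now points out below the fingertips, slot at about (325,455) in the crop, so the push works. Carrying on along the arc.

Call:
carry_out(deltas=[0.0002, 0, 0.0059, 0, 0.063, 0, 0.0009, 0, 0.0108, 0, 0.133, 0, 0.0023, 0, 0.0157, 0, 0.203, 0, 0.0042, 0, 0.0203, -0.001, 0.272, 0, 0.0067, 0, 0.0247, -0.001, 0.342, 0])

```text
time: 16.8
eef_pos: [0.5724, -0.3085, 0.128]
tcp_rot: [0.728, 0.664, 0.125, -0.118]
contact_force: [0.0, -0.1, 1.0]
opening: -0.002
finger_force: 0.4
```

Call:
carry_out(deltas=[0.0015, 0, 0.0049, 0, 0.07, 0, 0.0037, 0, 0.0096, 0, 0.139, 0, 0.0062, 0, 0.0139, 0, 0.182, 0, 0.0091, 0, 0.0176, 0, 0.182, 0, 0.0124, 0, 0.0212, 0, 0.182, 0])

```text
time: 17.42
eef_pos: [0.5738, -0.2894, 0.112]
tcp_rot: [0.714, 0.651, 0.19, -0.177]
contact_force: [-0.6, -1.3, 0.4]
opening: 0.005
finger_force: 0.6
```

Call:
carry_out(deltas=[0.0017, 0, 0.003, 0, 0, 0, 0.0043, 0, 0.0045, 0, 0, 0, 0.0043, 0, 0.0045, 0, 0, 0])

```text
time: 17.8
eef_pos: [0.5745, -0.2832, 0.1103]
tcp_rot: [0.714, 0.651, 0.19, -0.177]
contact_force: [0.1, -1.0, -0.8]
opening: -0.002
finger_force: 0.1
```

Run:
```python
from plan import *
s=ctrl.get_state();print(s["time"],s["eef_pos"],s["contact_force"]);im,d,W,K,T=cam("side")
d=np.array(s["eef_pos"])-CO;print("tip chest",d@CX,d@CY,d[2])
dd=W.reshape(-1,3)-CO;L=np.c_[dd@CX,dd@CY,dd[:,2]]
k=(abs(L[:,1])<.021)&(L[:,2]>.055)&(L[:,2]<.15)&(L[:,0]<-.0915)&(L[:,0]>-.11);q=L[k];print(len(q),np.polyfit(q[:,2],q[:,0],1),q.min(0),q.max(0))
```

```text
17.8 [ 0.57449512 -0.28324586  0.11031704] [ 0.14701296 -1.04725264 -0.7822759 ]
tip chest -0.10376763176102151 0.001378273298379157 0.11031704280778792
89 [-0.00785831 -0.09908059] [-0.10993313 -0.01184245  0.0599616 ] [-0.09376776  0.02057539  0.0929542 ]
```

Call:
carry_out(deltas=[0.003, 0, 0, 0, 0, 0, 0.003, 0, 0, 0, 0, 0])

```text
time: 18.1
eef_pos: [0.5746, -0.2813, 0.1118]
tcp_rot: [0.714, 0.651, 0.19, -0.177]
contact_force: [-1.0, -0.8, -0.7]
opening: 0.001
finger_force: 0.7
```

Call:
carry_out(deltas=[0.002, 0, 0.001, 0, 0, 0, 0.002, 0, 0.001, 0, 0, 0])

```text
time: 18.35
eef_pos: [0.5747, -0.2811, 0.1118]
tcp_rot: [0.714, 0.651, 0.189, -0.175]
contact_force: [-0.9, -5.8, -1.7]
opening: 0.001
finger_force: 3.1
```

Call:
carry_out(deltas=[0.0017, 0, 0.001, 0, 0, 0, 0.0017, 0, 0.001, 0, 0, 0])

```text
time: 18.6
eef_pos: [0.5747, -0.281, 0.1118]
tcp_rot: [0.715, 0.651, 0.187, -0.174]
contact_force: [-1.7, -10.0, -2.1]
opening: 0.002
finger_force: 5.1
```

Call:
carry_out(deltas=[-0.02, 0, -0.01, 0, 0, 0, -0.04, 0, -0.05, 0, 0, 0, -0.06, 0, -0.1, 0, 0, 0, -0.08, 0, -0.15, 0, 0, 0, -0.1, 0.03, -0.2, 0, 0, 0])

```text
time: 19.23
eef_pos: [0.5873, -0.4677, 0.2357]
tcp_rot: [0.714, 0.649, 0.191, -0.178]
contact_force: [0.5, -0.8, -0.3]
opening: 0.004
finger_force: 0.0
```

Run:
```python
from plan import *
s=ctrl.get_state();print(s["time"],s["eef_pos"],s["contact_force"]);im,d,W,K,T=cam("side")
save("side5",cv2.resize(im[100:360,140:420],None,fx=2.3,fy=2.3))
dd=W.reshape(-1,3)-CO;L=np.c_[dd@CX,dd@CY,dd[:,2]]
k=(abs(L[:,1])<.021)&(abs(L[:,1])>.015)&(L[:,2]>.062)&(L[:,2]<.145)&(L[:,0]<-.085)&(L[:,0]>-.11);q=L[k];print(len(q),np.polyfit(q[:,2],q[:,0],1),q.min(0),q.max(0))
k=(abs(L[:,1]+.08)<.05)&(abs(L[:,0])<.08)&(L[:,2]>.12)&(L[:,2]<.2);print("lid",np.polyfit(L[k,0],L[k,2],1))
```

```text
19.225 [ 0.58725918 -0.46770793  0.23574064] [ 0.5196291  -0.75725654 -0.31515597]
11 [-0.06405282 -0.09079952] [-0.09839382  0.01684695  0.06430529] [-0.09340482  0.02003683  0.08252958]
lid [0.01216368 0.15874873]
```

View pics/side5.png

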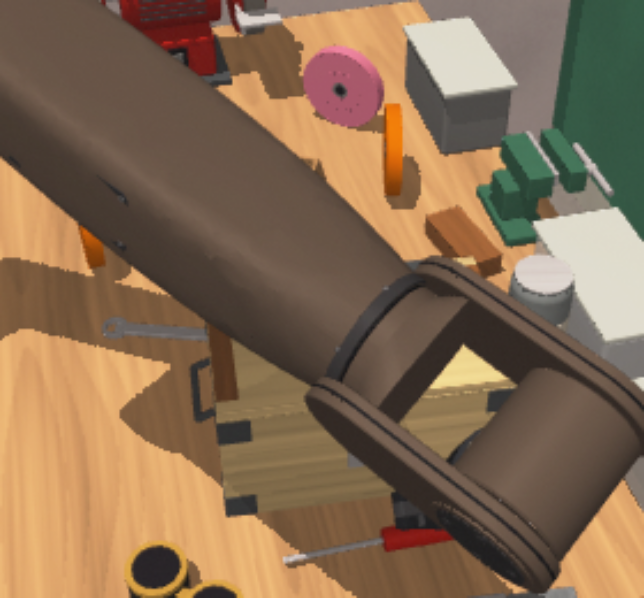

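The arm hides the front of the chest (hasp near (355,460)), so I'm moving it aside.

Call:
carry_out(deltas=[-0.02, -0.05, -0.025, 0, 0, 0, -0.04, -0.1, -0.05, 0, 0, 0, -0.055, -0.15, -0.08, 0, 0, 0, -0.07, -0.2, -0.1, 0, 0, 0, -0.085, -0.25, -0.125, 0, 0, 0])

```text
time: 19.9
eef_pos: [0.3259, -0.5791, 0.3013]
tcp_rot: [0.713, 0.65, 0.191, -0.178]
contact_force: [0.8, 0.1, 0.9]
opening: 0.001
finger_force: 0.0
```

Call:
carry_out(deltas=[-0.015, -0.05, -0.025, 0, 0, 0, -0.03, -0.1, -0.05, 0, 0, 0, -0.03, -0.1, -0.05, 0, 0, 0])

```text
time: 20.27
eef_pos: [0.2197, -0.6226, 0.3314]
tcp_rot: [0.716, 0.649, 0.191, -0.176]
contact_force: [-0.5, -0.2, 0.1]
opening: -0.002
finger_force: 0.0
```

Run:
```python
from plan import *
s=ctrl.get_state();print(s["time"],s["eef_pos"],s["contact_force"]);im,d,W,K,T=cam("side")
save("side6",cv2.resize(im[130:390,140:420],None,fx=2.3,fy=2.3))
dd=W.reshape(-1,3)-CO;L=np.c_[dd@CX,dd@CY,dd[:,2]]
k=(abs(L[:,1])<.021)&(L[:,2]>.062)&(L[:,2]<.145)&(L[:,0]<-.085)&(L[:,0]>-.12);q=L[k]
for z in np.arange(.06,.145,.01):
    m=abs(q[:,2]-z-.005)<.005
    if m.any():print(z.round(3),m.sum(),np.percentile(q[m,0],[0,50,100]).round(4))
k=(abs(L[:,1]+.08)<.05)&(abs(L[:,0])<.08)&(L[:,2]>.12)&(L[:,2]<.2);print("lid",np.polyfit(L[k,0],L[k,2],1))
```

```text
20.275 [ 0.21965254 -0.62257709  0.33139173] [-0.50873384 -0.20298055  0.07280447]
0.06 31 [-0.0971 -0.0951 -0.0924]
0.07 54 [-0.1092 -0.0951 -0.09  ]
0.08 53 [-0.1117 -0.0949 -0.0908]
0.09 53 [-0.1086 -0.0952 -0.0912]
0.1 59 [-0.099  -0.0954 -0.0928]
0.11 54 [-0.0974 -0.0951 -0.0918]
0.12 58 [-0.0975 -0.0953 -0.0927]
0.13 59 [-0.0972 -0.0952 -0.0923]
0.14 22 [-0.0975 -0.0955 -0.094 ]
lid [0.00440638 0.15823615]
```

View pics/side6.png

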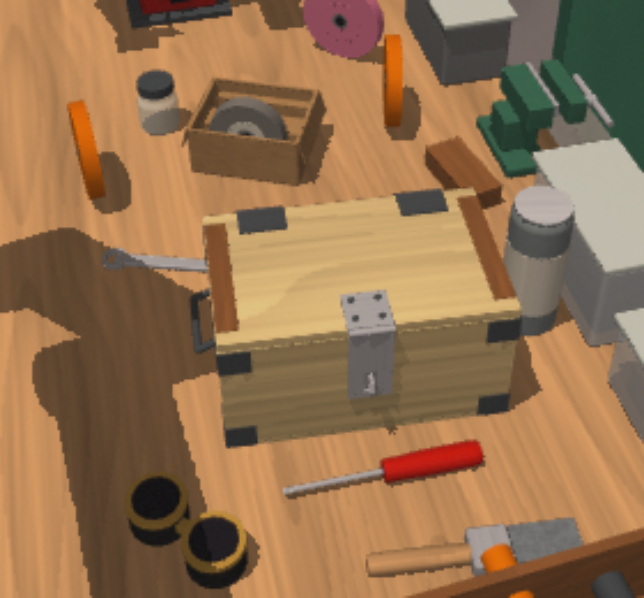

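The strap is flat and vertical (x = -95 mm over its whole length), and the staple shows through the slot at about (370,383). The lid is shut and everything else is in place.

```bash
python3 -c "
from plant import ctrl
print(ctrl.sign_off())"
```

```text
the job is handed in; nothing more can be done
None
```

The larger wheel is seated on edge in groove 3, the lid is shut, the hasp lies flat over its staple, nothing else on the bench was moved as far as the last picture shows, and the job was handed in at about 20 s.

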